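Show the battery pack to the inspection camera

TASK

Pull the drawer of the low plywood chest out to its stop and leave it open, then take out the blue battery pack and present it to the inspection camera on the stand: label side up, its yellow socket end facing squarely into the down-sloping lens, centred on its line of sight and 11 cm from the glass. The job finishes while the gripper is still holding the pack there in mid-air, motionless; do not put it down or let go. Leave the grey pack in the drawer, do not touch the camera or its stand, and do not disturb the other things on the bench.

Things in the scene. Friction and masses are not known exactly. Their poses are not given: they have to be found in the camera images.
- chest_drawer0 (a joint): The one drawer of the chest: metres it is pulled out, 0 shut, 0.150 at its stop (starts 0 to 0.02). It slides straight out of the chest's front, along the chest's own -x; light (about 1 N of friction, stays where left).
- chest_drawer0_handle (a point): Middle of the drawer's handle: a level dark steel bar, 11 mm thick, 120 mm long along the chest's y, its middle 35 mm in front of the drawer front (about 29 mm free between bar and front), 38 mm below the chest's top, 47 mm above the table. Its two struts to the front stand 51 mm either side of the middle. Axes as the chest's.
- chest: Low plywood parts chest, fixed to the table, 220 deep (x) x 300 wide (y) x 85 mm high; origin at the centre of its underside; its front looks along its own -x, roughly to the robot. Drawer inside: 175 mm (x) x 258 mm (y), floor 22 mm and rim of the walls 63 mm above the table, the drawer's front panel up to 72 mm. With the drawer at its stop most of it lies clear of the chest.
- blue_pack: The pack to present: rigid blue battery pack, 84 long (x) x 36 wide (y) x 30 mm high (z), about 0.18 kg, lying flat, label up, in the drawer on one side or the other, yellow socket end more or less towards the robot. Origin at the centre of its underside; x points along its length to the yellow socket end, z up out of the side with the white label.
- socket_face (a point): Centre of the blue pack's yellow socket end, 42 mm along x and 15 mm up z from the pack's origin; axes as the pack's.
- tail_face (a point): Centre of the plain blue end opposite, 84 mm behind the socket end; axes as the pack's.
- grey_pack: Grey pack of the same size with a white socket end, lying beside the blue one in the drawer; stays there (it rides along with the drawer). Origin at the centre of its underside.
- stand: Inspection camera stand, fixed: 130 mm square dark base, 12 mm thick, and an upright post 20 mm thick and 418 mm high. Origin under the middle of the base; the white camera head looks out along the stand's -x.
- lens (a point): Centre of the camera's front glass, at the end of the black lens barrel, about 75 mm out from the post; its height differs from run to run (about 0.24 to 0.32 m above the table). The camera looks along this point's -x, sloping 25 degrees (0.436 rad) down; its y is level, its z leans back from upright by the same 25 degrees. The pack, rightly presented, has its axes parallel to these, so that its x points back up the line of sight into the lens.
- focus (a point): The point 110 mm in front of the glass on the line of sight, where the centre of the yellow socket end belongs. Axes as the lens. Empty air.
- tape: Orange roll of tape (64 mm across, 24 mm high) lying on the back half of the chest's top. Bystander. Origin at its underside.
- screwdriver: Red-handled screwdriver lying on the table to the right, near the robot. Bystander.
- glue: White bottle, 48 mm across, 125 mm high, standing to the left. Bystander. Origin at its underside.
- spool: Wooden spool, 64 mm across, 40 mm high, standing to the left near the robot. Bystander. Origin at its underside.
- caddy: Plywood caddy, 190 x 200 mm and 180 mm high with its upright handle board, standing far left. Bystander. Origin at its underside.

How it is judged:
On the way, in this order (a step that is already met when the one before it is completed fails the run):
1. the drawer is pulled out to its stop (value of joint chest_drawer0 above 0.138 m), for 0.2 s.
2. the blue pack is lifted clear out of the drawer (height (world z) of blue_pack above 0.11 m and contact force between blue_pack and the fingers above 0.5 N), for 0.2 s.
At the end, for the whole second after the job is handed in: Gripper holds the blue pack still in the air: socket centre within 20 mm of the point 110 mm before the lens on its line of sight, facing it squarely within 12 degrees, label up, roll within 12 degrees. Drawer out 130 mm or more, grey pack in it, bystanders within 40 mm of their starts (distance between socket_face and focus below 0.02 m and angle between the x axis of blue_pack and the x axis of lens, either way round below 0.21 rad and angle between the y axis of blue_pack and the y axis of lens, either way round below 0.21 rad and x of tail_face in the frame of lens below -0.165 m and angle between blue_pack's own z axis and vertical below 0.9 rad and height (world z) of blue_pack above 0.12 m and contact force between blue_pack and the fingers above 1 N and contact force between blue_pack and stand below 0.1 N and contact force between blue_pack and chest below 0.1 N and linear speed of blue_pack below 0.03 m/s and value of joint chest_drawer0 above 0.13 m and height (world z) of grey_pack below 0.05 m and not (distance of tape from where it was at the start of the episode above 0.04 m) and not (distance of screwdriver from where it was at the start of the episode above 0.04 m) and not (distance of glue from where it was at the start of the episode above 0.04 m) and not (distance of spool from where it was at the start of the episode above 0.04 m) and not (distance of caddy from where it was at the start of the episode above 0.04 m)); the arm keeps its last pose, push and grip.
It fails at once if the camera or its stand is touched or shifted (contact force between any of the arm, the fingers, blue_pack and stand above 1 N or distance of lens from where it was at the start of the episode above 0.01 m).
It fails at once if the grey pack is taken out of the drawer (height (world z) of grey_pack above 0.075 m).
It fails at once if a bystander is disturbed (distance of any of tape, screwdriver, glue, spool, caddy from where it was at the start of the episode above 0.04 m).
It also fails if it takes over 48 s, if anything falls off the work surface, if the arm or the gripper's body presses on something with over 40 N, if the wrist force passes 120 N, or if a joint passes its speed limit or range.

ROBOT

A 6-joint arm with a two-finger parallel gripper is mounted at the origin on the work surface. World frame = base frame: x ahead of the robot, y to its left, z up, the work surface at z = 0. Lengths are in m, angles in rad, forces in N, time in s.
With the tool pointing down it reaches from about 0.4 to 0.825 m from the base axis. Payload 7 kg.
Tool frame: the origin (TCP) lies on the centre line of the jaws, within the pads' length; the fingertips stand 22 mm ahead of it and the grasp point (between the pads) lies 3 mm ahead of it; z points along the fingers, y is the line along which they close (so a half turn about z gives the same grasp; the last joint's range is limited). The gripper opens to 88 mm and grips with 3 to 60 N. Pads are 19 mm wide; open, the fingers measure 130 mm over their backs; the gripper's body (78 mm by 193 mm) begins 47 mm behind the grasp point.
Start: joints at [1.473, 0.359, 0.012, 0, -1.224, -0.288], TCP at [0.254, 0.625, 0.249] pointing down, gripper open.
Joint ranges: [-3.07, 3.07], [-1.43, 2.12], [-1.02, 1.25], [-3.03, 1.67], [-3.05, -0], [-3.03, 3.03]. Speed limits (rad/s): [2.39, 2.39, 3.01, 3.14, 3.14, 3.14].

INTERFACE

Orientations are given as [roll, pitch, yaw] about the fixed x, y, z axes, in that order (R = Rz(yaw) Ry(pitch) Rx(roll)).
In Python, from station import monitor, viewer, order gives the robot as it stands. The module is installed in compiled form; this text tells all that it offers.
- The arm moves only by the tool servo_tool, never from a script. Its argument "targets" is a list of rows, each an object with "angular": the turn, a rotation vector about the tool's x, y, z in degrees, a list of three; "xyz": the shift along the tool's x, y, z in cm, a list of three; "claw": the finger opening in cm, from 0 to 8.76. A call has 1 to 20 rows; each row shifts and turns the commanded pose from where the row before left it, along the tool's axes as they then stand; what a row does not reach is not made up. A row lasts 1/10 s, in which the tool goes at most 50 mm and 8.59 degrees, less where a joint would pass 70% of its speed; a pose out of reach is approached as far as the arm can. A call is refused whole if a number of a shift passes 5 or a number of a turn 8.59, either way. A call with a gripper value outside its range is refused whole. The fingers move at their own pace and stop on an object; "force" is the grip in N (left out, the last holds). Time passes only in rows, so rows that do not move let the fingers close. It gives the time, the measured TCP pose, the force, the opening and the grip force at its end, in the units of the state.
- monitor.get_state(): the state, without advancing time (a new reading comes with each control period).
- viewer.grab_frame(name): name is "scene" or "side" or "wrist"; returns a dict with "color" (384x512x3 uint8, blue, green, red), "fovy" (degrees; the focal length in pixels is half the picture's height over the tangent of half this angle, whatever the lens; pixels are square), "cx", "cy" (the principal point, pixels), "k1" (the pictures are not rectified: a ray, as slopes to the right and down, at radius r is drawn at 1 + k1 r^2 times it, then the intrinsics apply), "R" (3x3) and "t" (3): a world point X has camera coordinates R X + t. Camera axes: x right, y down, z forward; pixel columns grow to the right and rows downward; lengths in m; the calibration is good to about 2 mm. A picture is of the moment at which its call begins. There is no depth.
- order.job_done(): hands the job in; it is judged then, once.
The state is a dict: "t": time; "q": joint angles; "qd": joint speeds; "joint_efforts": joint torques, N m; "eef_pos": TCP position; "ee_rot": TCP orientation; "force": force on the tool from outside, world axes, zero at the start; "moment": the same for the moment, N m; "width": finger opening in m; "gripper_force": force on a finger pad.
Only numpy, scipy, OpenCV 4.12 (cv2) and the standard library are available. Lean on these libraries where they do the work, as an engineer would, in place of code of your own. Each camera call takes 0.05 s, during which the arm holds its last target. There are 200 camera calls.

## Working session

There is one attempt and no reset: what is moved stays moved. The work goes in short steps, Python scripts to look and compute and a tool call to move; the robot and the scene stay as the last step left them, time stands still between calls to the robot, and variables do not carry over. Pictures are saved under pics/ and viewed, at most 10 in all, crops included, and the job is handed in when it is done.

Besides the shell and the picture viewer there is one more tool, called after ">>>" by a JSON object that holds its "api" and its "payload", one argument or row to a line. servo_tool: Moves the arm, as the interface text tells. Its arguments: {"type":"object","properties":{"targets":{"type":"array"},"force":{"type":"number"}},"required":["targets"]}

```bash
mkdir -p pics; cat > h.py <<'E'
import numpy as np, cv2, json
from station import monitor, viewer, order
from scipy.spatial.transform import Rotation as Ro
def grab(n,f=None):
    d=viewer.grab_frame(n)
    if f: cv2.imwrite('pics/'+f,d['color'])
    return d
def K(d):
    f=192/np.tan(np.radians(d['fovy'])/2); return np.array([[f,0,d['cx']],[0,f,d['cy']],[0,0,1]])
def ray(d,uv):
    R=np.array(d['R']);t=np.array(d['t']);k=K(d)
    a=(np.array(uv,float)-k[:2,2])/k[0,0]; s=a.copy()
    for _ in range(30): s=a/(1+d['k1']*(s@s))
    v=R.T@np.r_[s,1]; return -R.T@t, v/np.linalg.norm(v)
def onz(d,uv,z):
    o,v=ray(d,uv); return o+v*(z-o[2])/v[2]
def tri(obs):
    A=np.zeros((3,3));b=np.zeros(3)
    for d,uv in obs:
        o,v=ray(d,uv);P=np.eye(3)-np.outer(v,v);A+=P;b+=P@o
    x=np.linalg.solve(A,b); return x,[np.linalg.norm(np.cross(x-ray(d,uv)[0],ray(d,uv)[1])) for d,uv in obs]
def proj(d,X):
    c=np.array(d['R'])@X+d['t'];s=c[:2]/c[2];s=s*(1+d['k1']*(s@s));k=K(d);return s*k[0,0]+k[:2,2]
E
python3 - <<'E'
from h import *
import pickle
D={n:grab(n) for n in('scene','side','wrist')}
pickle.dump(D,open('d0.pkl','wb'))
for n in('scene','side'):
    cv2.imwrite(f'pics/{n}0.png',cv2.resize(D[n]['color'],(800,600),interpolation=cv2.INTER_CUBIC))
for n in D: print(n,D[n]['fovy'],D[n]['k1'],-np.array(D[n]['R']).T@D[n]['t'],D[n]['cx'],D[n]['cy'])
print(monitor.get_state())
E
```

```text
scene 57.399450524880876 0.0005052730587939022 [ 1.13906209 -0.64599856  1.12799743] 258.0717343993918 196.11404055747832
side 44.7987239359681 0.010725780289326577 [ 0.51956772 -0.97629256  1.12156855] 254.10540011484764 194.2875226440834
wrist 68.51045187942272 0.014471544551999213 [0.32118527 0.59874184 0.3827127 ] 256.307736614524 194.2872907295926
{'t': 0.15, 'q': array([ 1.47310571e+00,  3.59231148e-01,  1.12991695e-02, -2.58443031e-04,
       -1.22412478e+00, -2.88097846e-01]), 'qd': array([-0.00017391, -0.00120705,  0.00164069,  0.00145192,  0.00106532,
        0.00015819]), 'joint_efforts': array([-1.31379522e-03, -5.83274996e+01,  2.93286020e+01,  7.00108856e+00,
        8.74150166e-03, -1.09265543e-04]), 'eef_pos': array([0.25389014, 0.6250676 , 0.24784452]), 'ee_rot': array([ 3.14031513e+00, -1.25184359e-04, -3.85876347e-01]), 'force': array([-0.67023909, -0.19614526,  0.25962959]), 'moment': array([-0.02480505,  0.06129709,  0.03647572]), 'gripper_force': 0.0, 'width': 0.08773355591541451}
```

View pics/scene0.png

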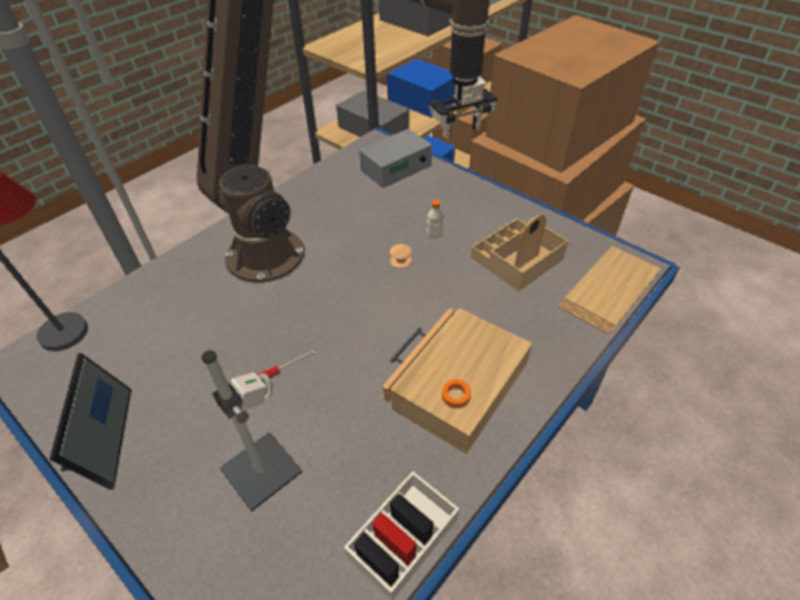

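View pics/side0.png

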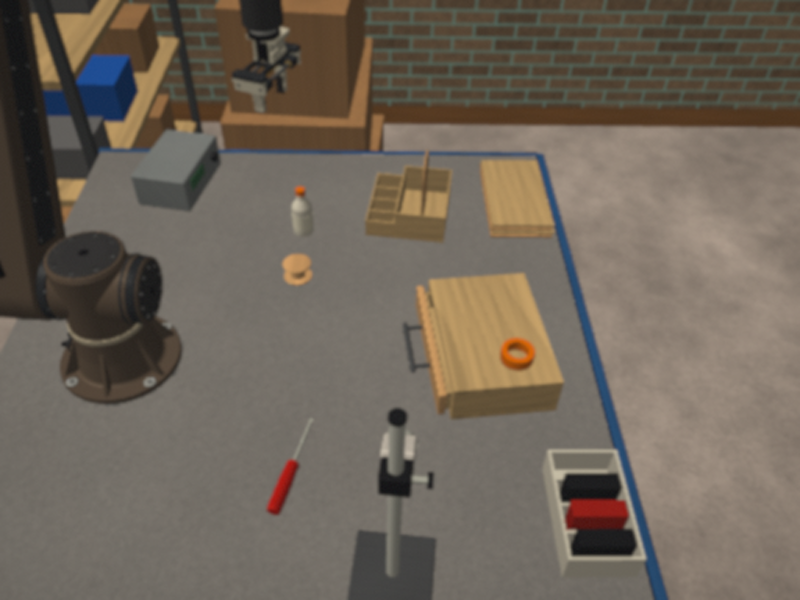

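Scene view: chest in the middle (top corners about (457,310), (531,350), (467,440), (390,395)), handle (392,360)-(423,331), tape on top, stand at (260,470) with the white head at (250,388) facing the far side. Side view: chest top corners (430,280), (525,275), (560,381), (448,392), handle (405,323)-(412,369).

```bash
python3 - <<'E'
from h import *
import pickle
D=pickle.load(open('d0.pkl','rb'));s=.64
for n,p in dict(side=[(430,280),(525,275),(560,381),(450,392)],scene=[(457,310),(531,350),(467,434),(392,390)]).items():
    print(n,*[np.round(onz(D[n],np.array(u)*s,.085)[:2],3) for u in p])
print('handle',[np.round(onz(D['side'],np.array(u)*s,.047)[:2],3) for u in[(405,323),(412,369)]],[np.round(onz(D['scene'],np.array(u)*s,.047)[:2],3) for u in[(423,331),(392,360)]])
print('base',[np.round(onz(D['scene'],np.array(u)*s,.012)[:2],3) for u in[(271,435),(300,470),(252,506),(221,470)]],[np.round(onz(D['side'],np.array(u)*s,.012)[:2],3) for u in[(358,532),(436,538)]])
print('posttop',tri([(D['scene'],np.array((209,356))*s),(D['side'],np.array((397,415))*s)]))
a=D['scene']['color'][215:330,120:210];b=D['side']['color'][250:384,210:300]
im=np.hstack([cv2.resize(a,(400,int(115*400/90)),interpolation=3),cv2.resize(b,(400,int(134*400/90)),interpolation=3)[:511]])
cv2.imwrite('pics/c1.png',im);print(im.shape)
E
```

```text
side [0.625 0.145] [0.828 0.162] [ 0.852 -0.127] [ 0.648 -0.153]
scene [0.623 0.133] [0.834 0.146] [ 0.852 -0.132] [ 0.658 -0.154]
handle [array([0.572, 0.056]), array([ 0.583, -0.067])] [array([0.581, 0.048]), array([ 0.582, -0.071])]
base [array([ 0.496, -0.388]), array([ 0.61 , -0.402]), array([ 0.594, -0.52 ]), array([ 0.479, -0.514])] [array([ 0.486, -0.387]), array([ 0.613, -0.398])]
posttop (array([ 0.54143475, -0.4543675 ,  0.4184244 ]), [np.float64(0.0014590469562474593), np.float64(0.0014590469562473542)])
(511, 800, 3)
```

View pics/c1.png

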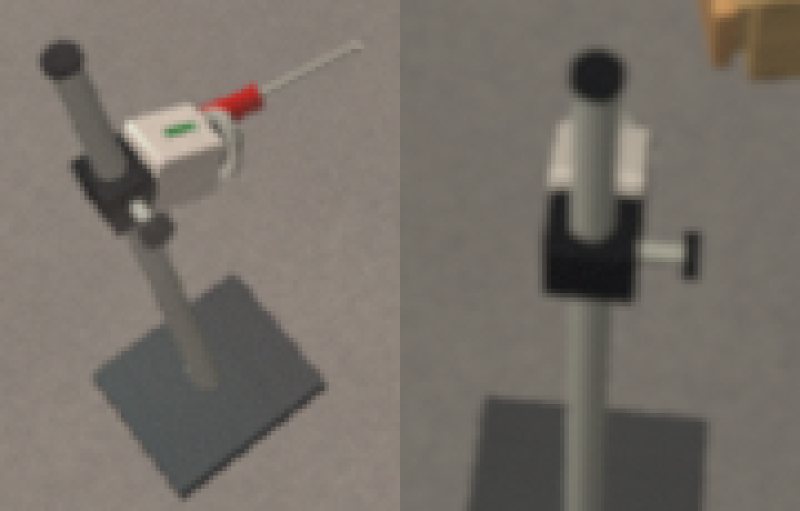

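Crop: stand base square with the white head towards +y, barrel/ring at its far end (~(230,150) in the crop). I have the chest yaw ≈0.08 and handle ≈(0.579,-0.009). Going over the handle.

>>> {"api": "servo_tool", "payload": {
  "targets": [
    {"angular": [0,0,7.9],"xyz": [0,0,0],"claw": 8.7},
    {"angular": [0,0,7.9],"xyz": [0,0,0],"claw": 8.7},
    {"angular": [0,0,7.9],"xyz": [0,0,0],"claw": 8.7},
    {"angular": [0,0,7.9],"xyz": [0,0,0],"claw": 8.7},
    {"angular": [0,0,7.9],"xyz": [0,0,0],"claw": 8.7},
    {"angular": [0,0,7.9],"xyz": [0,0,0],"claw": 8.7},
    {"angular": [0,0,7.9],"xyz": [0,0,0],"claw": 8.7},
    {"angular": [0,0,7.9],"xyz": [0,0,0],"claw": 8.7}
  ]
}}

```text
t: 0.95
eef_pos: [0.2539, 0.6252, 0.2481]
ee_rot: [3.141, -0.001, -1.495]
force: [-0.4, -0.4, -0.7]
width: 0.0869
gripper_force: 0.0
```

>>> {"api": "servo_tool", "payload": {
  "targets": [
    {"angular": [0,0,0],"xyz": [3.65,-1.35,0],"claw": 2.4},
    {"angular": [0,0,0],"xyz": [3.65,-1.35,0],"claw": 2.4},
    {"angular": [0,0,0],"xyz": [3.65,-1.35,0],"claw": 2.4},
    {"angular": [0,0,0],"xyz": [3.65,-1.35,0],"claw": 2.4},
    {"angular": [0,0,0],"xyz": [3.65,-1.35,0],"claw": 2.4},
    {"angular": [0,0,0],"xyz": [3.65,-1.35,0],"claw": 2.4},
    {"angular": [0,0,0],"xyz": [3.65,-1.35,0],"claw": 2.4},
    {"angular": [0,0,0],"xyz": [3.65,-1.35,0],"claw": 2.4},
    {"angular": [0,0,0],"xyz": [3.65,-1.35,0],"claw": 2.4},
    {"angular": [0,0,0],"xyz": [3.65,-1.35,0],"claw": 2.4},
    {"angular": [0,0,0],"xyz": [3.65,-1.35,0],"claw": 2.4},
    {"angular": [0,0,0],"xyz": [3.65,-1.35,0],"claw": 2.4},
    {"angular": [0,0,0],"xyz": [3.65,-1.35,0],"claw": 2.4},
    {"angular": [0,0,0],"xyz": [3.65,-1.35,0],"claw": 2.4},
    {"angular": [0,0,0],"xyz": [3.65,-1.35,0],"claw": 2.4},
    {"angular": [0,0,0],"xyz": [3.65,-1.35,0],"claw": 2.4},
    {"angular": [0,0,0],"xyz": [3.65,-1.35,0],"claw": 2.4},
    {"angular": [0,0,0],"xyz": [3.65,-1.35,0],"claw": 2.4},
    {"angular": [0,0,0],"xyz": [0,0,0],"claw": 2.4}
  ]
}}

```text
t: 2.85
eef_pos: [0.5509, -0.0129, 0.2479]
ee_rot: [3.14, -0.001, -1.493]
force: [-1.0, -0.2, 0.4]
width: 0.0238
gripper_force: 0.0
```

```bash
python3 - <<'E'
from h import *
import pickle
d=grab('wrist');pickle.dump(d,open('w1.pkl','wb'));cv2.imwrite('pics/w1.png',cv2.resize(d['color'],(800,600),interpolation=3))
s=monitor.get_state();print(s['t'],s['eef_pos'],s['ee_rot'],s['width'])
E
```

```text
2.9 [ 0.55021066 -0.01152104  0.24787091] [ 3.14032707e+00 -2.76213859e-04 -1.49247964e+00] 0.024206249141263805
```

View pics/w1.png

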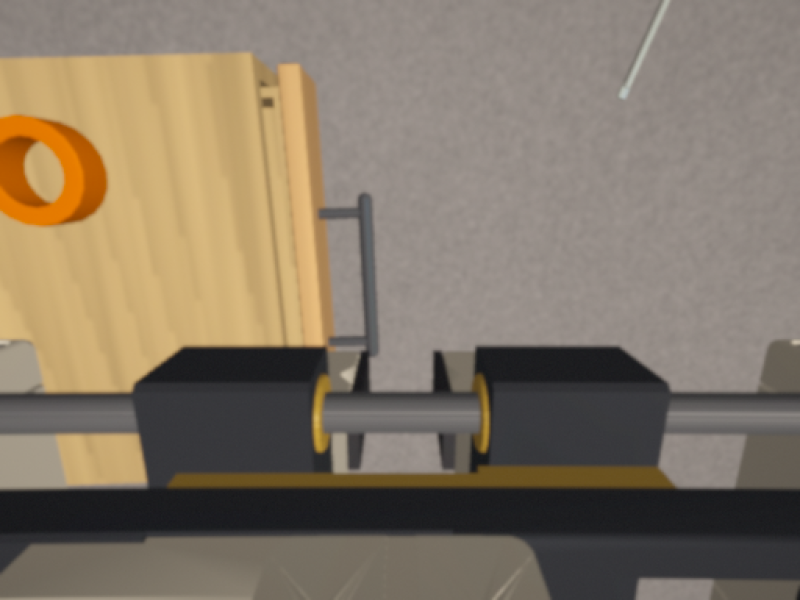

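Wrist view: bar from (366,197) to (373,352), front panel's outer top edge (300,65)-(330,345), screwdriver tip (623,95); the fingers lie below/right of the bar.

```bash
python3 - <<'E'
from h import *
import pickle
d=pickle.load(open('w1.pkl','rb'))
a,b=[onz(d,np.array(u)*.64,.047) for u in[(366,197),(373,352)]]
print(a,b,(a+b)/2,np.linalg.norm(a-b),np.arctan2(*(a-b)[[1,0]])-0)
for u in[(280,65),(300,65),(329,345)]: print(onz(d,np.array(u)*.64,.072))
for u in[(250,55),(283,335)]: print(onz(d,np.array(u)*.64,.085))
D=pickle.load(open('d0.pkl','rb'))
print(tri([(D['scene'],np.array((270,385))*.64),(d,(0,0))])[1][0], onz(d,np.array((30,170))*.64,.1))
E
```

```text
[ 0.58144074 -0.07104077  0.047     ] [0.56878454 0.05126117 0.047     ] [ 0.57511264 -0.0098898   0.047     ] 0.12295505450159848 -1.4676801251445
[ 0.63849389 -0.14875301  0.072     ]
[ 0.62587975 -0.14978237  0.072     ]
[0.60122276 0.03811888 0.072     ]
[ 0.65310224 -0.14998047  0.085     ]
[0.63239366 0.02791318 0.085     ]
0.13959599686852825 [ 0.78189517 -0.07254193  0.1       ]
```

>>> {"api": "servo_tool", "payload": {
  "targets": [
    {"angular": [0,0,-1.7],"xyz": [0,0,0],"claw": 2.4},
    {"angular": [0,0,0],"xyz": [0.1,-1.1,3],"claw": 2.4},
    {"angular": [0,0,0],"xyz": [0,-1.1,3],"claw": 2.4},
    {"angular": [0,0,0],"xyz": [0,0,4],"claw": 2.4},
    {"angular": [0,0,0],"xyz": [0,0,4],"claw": 2.4},
    {"angular": [0,0,0],"xyz": [0,0,1.2],"claw": 2.4},
    {"angular": [0,0,0],"xyz": [0,0,0],"claw": 2.4}
  ]
}}

```text
t: 3.6
eef_pos: [0.5708, -0.0075, 0.0954]
ee_rot: [3.138, -0.001, -1.457]
force: [0.3, -0.6, -0.1]
width: 0.0242
gripper_force: 0.0
```

>>> {"api": "servo_tool", "payload": {
  "targets": [
    {"angular": [0,0,0],"xyz": [0,0,1.2],"claw": 2.4},
    {"angular": [0,0,0],"xyz": [0,0,1.2],"claw": 2.4},
    {"angular": [0,0,0],"xyz": [0,0,1.2],"claw": 2.4},
    {"angular": [0,0,0],"xyz": [0,0,0],"claw": 2.4}
  ]
}}

```text
t: 4.0
eef_pos: [0.571, -0.0083, 0.0592]
ee_rot: [3.139, -0.0, -1.459]
force: [0.2, -0.8, -0.4]
width: 0.0241
gripper_force: 0.0
```

>>> {"api": "servo_tool", "payload": {
  "targets": [
    {"angular": [0,0,0],"xyz": [0,0,0],"claw": 0.5},
    {"angular": [0,0,0],"xyz": [0,0,0],"claw": 0.5},
    {"angular": [0,0,0],"xyz": [0,0,0],"claw": 0.5},
    {"angular": [0,0,0],"xyz": [0,0,0],"claw": 0.5}
  ],
  "force": 8
}}

```text
t: 4.4
eef_pos: [0.5725, -0.008, 0.0611]
ee_rot: [-3.14, 0.0, -1.459]
force: [0.1, -0.4, 2.3]
width: 0.0111
gripper_force: 8.0
```

>>> {"api": "servo_tool", "payload": {
  "targets": [
    {"angular": [0,0,0],"xyz": [0,1,0],"claw": 0.5},
    {"angular": [0,0,0],"xyz": [0,2,0],"claw": 0.5},
    {"angular": [0,0,0],"xyz": [0,2,0],"claw": 0.5},
    {"angular": [0,0,0],"xyz": [0,2,0],"claw": 0.5},
    {"angular": [0,0,0],"xyz": [0,2,0],"claw": 0.5},
    {"angular": [0,0,0],"xyz": [0,2,0],"claw": 0.5},
    {"angular": [0,0,0],"xyz": [0,1,0],"claw": 0.5},
    {"angular": [0,0,0],"xyz": [0,0.5,0],"claw": 0.5},
    {"angular": [0,0,0],"xyz": [0,0.5,0],"claw": 0.5},
    {"angular": [0,0,0],"xyz": [0,0,0],"claw": 0.5}
  ]
}}

```text
t: 5.4
eef_pos: [0.443, -0.0222, 0.061]
ee_rot: [-3.141, 0.0, -1.459]
force: [-1.7, 4.8, 5.2]
width: 0.0107
gripper_force: 8.0
```

>>> {"api": "servo_tool", "payload": {
  "targets": [
    {"angular": [0,0,0],"xyz": [0,0.5,0],"claw": 0.5},
    {"angular": [0,0,0],"xyz": [0,0.3,0],"claw": 0.5},
    {"angular": [0,0,0],"xyz": [0,0,0],"claw": 0.5}
  ]
}}

```text
t: 5.7
eef_pos: [0.4378, -0.0226, 0.0612]
ee_rot: [-3.136, 0.001, -1.458]
force: [10.0, 1.6, -5.9]
width: 0.0105
gripper_force: 8.0
```

>>> {"api": "servo_tool", "payload": {
  "targets": [
    {"angular": [0,0,0],"xyz": [0,-0.3,0],"claw": 2.4},
    {"angular": [0,0,0],"xyz": [0,0,0],"claw": 2.4},
    {"angular": [0,0,0],"xyz": [0,0,-1],"claw": 2.4},
    {"angular": [0,0,0],"xyz": [0,0,-2],"claw": 2.4},
    {"angular": [0,0,0],"xyz": [0,0,-4],"claw": 2.4},
    {"angular": [0,0,0],"xyz": [0,0,-4],"claw": 2.4},
    {"angular": [0,0,0],"xyz": [0,0,-4],"claw": 2.4},
    {"angular": [0,0,0],"xyz": [0,0,-4],"claw": 2.4}
  ]
}}

```text
t: 6.5
eef_pos: [0.4366, -0.0237, 0.2528]
ee_rot: [3.141, -0.0, -1.459]
force: [1.4, 1.3, -0.6]
width: 0.0241
gripper_force: 0.0
```

>>> {"api": "servo_tool", "payload": {
  "targets": [
    {"angular": [0,0,7.5],"xyz": [0,0,0],"claw": 6},
    {"angular": [0,0,7.5],"xyz": [0,0,0],"claw": 6},
    {"angular": [0,0,7.5],"xyz": [0,0,0],"claw": 6},
    {"angular": [0,0,7.5],"xyz": [0,0,0],"claw": 6},
    {"angular": [0,0,7.5],"xyz": [0,0,0],"claw": 6},
    {"angular": [0,0,7.5],"xyz": [0,0,0],"claw": 6},
    {"angular": [0,0,7.5],"xyz": [0,0,0],"claw": 6},
    {"angular": [0,0,7.5],"xyz": [0,0,0],"claw": 6},
    {"angular": [0,0,7.5],"xyz": [0,0,0],"claw": 6},
    {"angular": [0,0,7.5],"xyz": [0,0,0],"claw": 6},
    {"angular": [0,0,7.5],"xyz": [0,0,0],"claw": 6},
    {"angular": [0,0,7.5],"xyz": [0,0,0],"claw": 6},
    {"angular": [0,0,0],"xyz": [-4,0,0],"claw": 6},
    {"angular": [0,0,0],"xyz": [-4,0,0],"claw": 6},
    {"angular": [0,0,0],"xyz": [-4,0,0],"claw": 6},
    {"angular": [0,0,0],"xyz": [-3,0,0],"claw": 6},
    {"angular": [0,0,0],"xyz": [0,0,0],"claw": 6}
  ]
}}

```text
t: 8.2
eef_pos: [0.5889, -0.0065, 0.2495]
ee_rot: [-3.141, -0.002, -3.03]
force: [-0.7, 0.1, 0.6]
width: 0.0603
gripper_force: 0.0
```

```bash
python3 - <<'E'
from h import *
import pickle
d=grab('wrist');pickle.dump(d,open('w2.pkl','wb'));cv2.imwrite('pics/w2.png',cv2.resize(d['color'],(800,600),interpolation=3))
s=monitor.get_state();print(s['t'],s['eef_pos'],s['ee_rot'],s['width'],s['q'])
E
```

```text
8.25 [ 0.58724721 -0.00664857  0.24964602] [-3.14101187e+00 -2.85725885e-03 -3.03067553e+00] 0.060021369372254184 [ 3.21351424e-01  2.16416141e-01 -1.83914712e-01 -3.13042738e-05
 -1.17338102e+00 -1.78121764e+00]
```

View pics/w2.png

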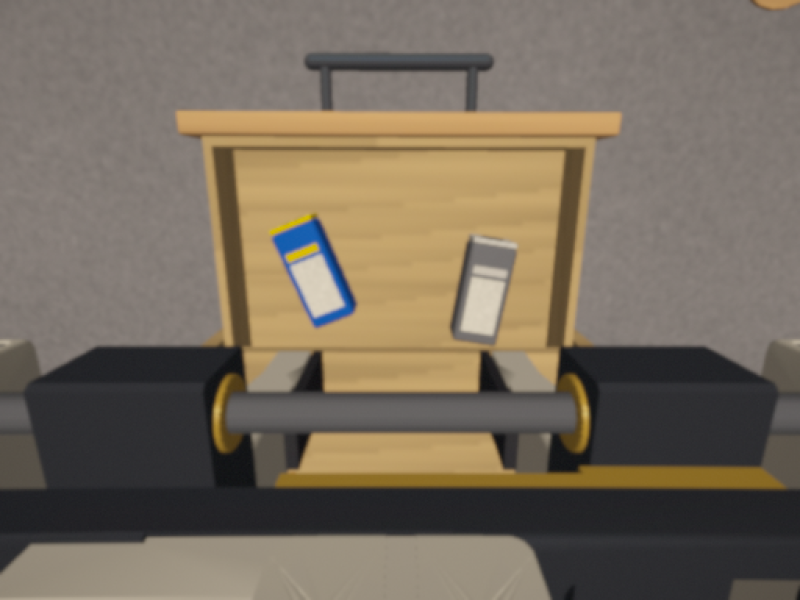

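Wrist view: drawer fully out; blue pack left, socket end edge (272,235)-(316,217), tail about (317,326)-(355,303), turned about 25° relative to the drawer; grey pack right at (485,290).

```bash
python3 - <<'E'
from h import *
import pickle
d=pickle.load(open('w2.pkl','rb'));im=d['color']
hsv=cv2.cvtColor(im,cv2.COLOR_BGR2HSV)
# label white region + blue + yellow, restricted
m=np.zeros(im.shape[:2],np.uint8)
roi=(slice(130,215),slice(165,235))
b=cv2.inRange(hsv,(100,120,40),(130,255,255));y=cv2.inRange(hsv,(24,150,120),(34,255,255));w=cv2.inRange(hsv,(0,0,150),(180,60,255))
m[roi]=(b|y|w)[roi]
m=cv2.morphologyEx(m,cv2.MORPH_CLOSE,np.ones((3,3)))
c=max(cv2.findContours(m,0,1)[0],key=cv2.contourArea)
r=cv2.minAreaRect(c);bx=cv2.boxPoints(r);print(r,(bx/.64).round())
P=[onz(d,p,.052) for p in bx];print(np.round(P,4))
wm=np.zeros_like(m);wm[roi]=w[roi];cw=max(cv2.findContours(wm,0,1)[0],key=cv2.contourArea);rb=cv2.boxPoints(cv2.minAreaRect(cw));Q=np.array([onz(d,p,.052) for p in rb]);print('label',np.round(Q,4))
R=d['R'];print('optical axis',R[2],-np.array(R).T@d['t'])
for n,e in(('box',np.array(P)),('lab',Q)):
    v=[e[(i+1)%4]-e[i] for i in range(4)];print(n,[(round(np.linalg.norm(a),4),round(float(np.degrees(np.arctan2(a[1],a[0]))),1)) for a in v],e.mean(0))
for u in[(272,235),(316,217),(352,298),(317,326)]: print(u,onz(d,np.array(u)*.64,.052))
# drawer inner left wall rim, front
for u in[(215,150),(233,345),(232,150),(248,345)]: print(u,onz(d,np.array(u)*.64,.063))
cv2.imwrite('pics/w2c.png',cv2.resize(im[125:220,150:250],(800,760),interpolation=3)[:600])
E
```

```text
((200.03948974609375, 173.53219604492188), (70.76510620117188, 32.282020568847656), 65.77225494384766) [[267. 231.]
 [313. 210.]
 [358. 311.]
 [312. 332.]]
[[ 0.5643 -0.1095  0.052 ]
 [ 0.5453 -0.0762  0.052 ]
 [ 0.6191 -0.0362  0.052 ]
 [ 0.6403 -0.0712  0.052 ]]
label [[ 0.5807 -0.0969  0.052 ]
 [ 0.5665 -0.0737  0.052 ]
 [ 0.6143 -0.0466  0.052 ]
 [ 0.6295 -0.0706  0.052 ]]
optical axis [ 0.26348296  0.02829517 -0.96424899] [ 0.51828589 -0.01365043  0.38468364]
box [(np.float64(0.0383), 119.7), (np.float64(0.0839), 28.4), (np.float64(0.0409), -58.8), (np.float64(0.085), -153.2)] [ 0.59224641 -0.07326056  0.052     ]
lab [(np.float64(0.0273), 121.4), (np.float64(0.0549), 29.5), (np.float64(0.0284), -57.6), (np.float64(0.0555), -151.7)] [ 0.5977779  -0.07195753  0.052     ]
(272, 235) [ 0.5668373  -0.10556645  0.052     ]
(316, 217) [ 0.54988246 -0.0735844   0.052     ]
(352, 298) [ 0.60889619 -0.04199007  0.052     ]
(317, 326) [ 0.63488293 -0.067728    0.052     ]
(215, 150) [ 0.5113108  -0.14327162  0.063     ]
(233, 345) [ 0.65370254 -0.12968915  0.063     ]
(232, 150) [ 0.50997994 -0.1316826   0.063     ]
(248, 345) [ 0.65242948 -0.11815868  0.063     ]
```

View pics/w2c.png

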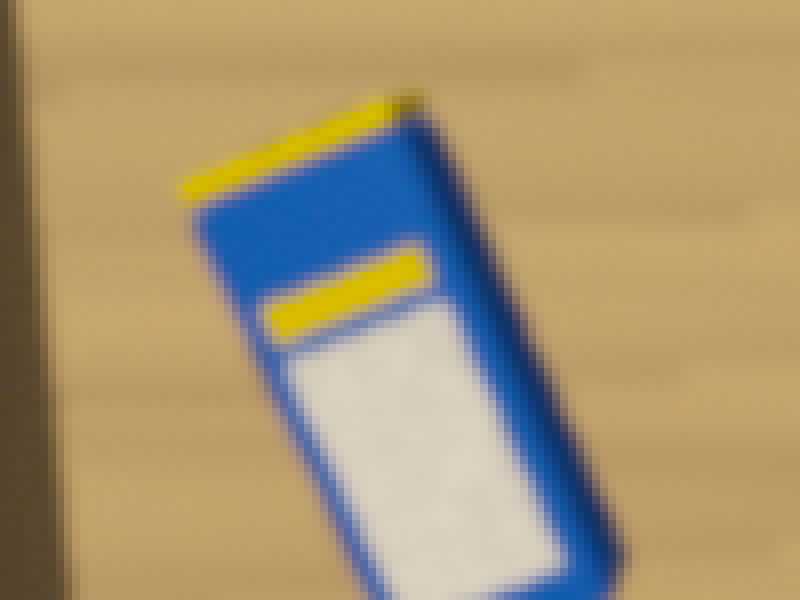

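>>> {"api": "servo_tool", "payload": {
  "targets": [
    {"angular": [0,0,-7.6],"xyz": [0,0,0],"claw": 5.4},
    {"angular": [0,0,-7.6],"xyz": [0,0,0],"claw": 5.4},
    {"angular": [0,0,-7.5],"xyz": [0,0,0],"claw": 5.4},
    {"angular": [0,0,0],"xyz": [1.35,-3,3],"claw": 5.4},
    {"angular": [0,0,0],"xyz": [1.35,-3,3],"claw": 5.4},
    {"angular": [0,0,0],"xyz": [0,0,3],"claw": 5.4},
    {"angular": [0,0,0],"xyz": [0,0,3],"claw": 5.4},
    {"angular": [0,0,0],"xyz": [0,0,0],"claw": 5.4}
  ]
}}

```text
t: 9.05
eef_pos: [0.5886, -0.0727, 0.1273]
ee_rot: [3.138, -0.007, -2.635]
force: [-0.7, -0.0, -0.3]
width: 0.0542
gripper_force: 0.0
```

```bash
python3 - <<'E'
from h import *
import pickle
d=grab('wrist');pickle.dump(d,open('w3.pkl','wb'));cv2.imwrite('pics/w3.png',cv2.resize(d['color'],(800,600),interpolation=3))
s=monitor.get_state();print(s['t'],s['eef_pos'],s['ee_rot'],s['width'])
E
```

```text
9.1 [ 0.5903636  -0.07245162  0.12982378] [ 3.14024264 -0.00399183 -2.63411869] 0.05393762693619549
```

View pics/w3.png

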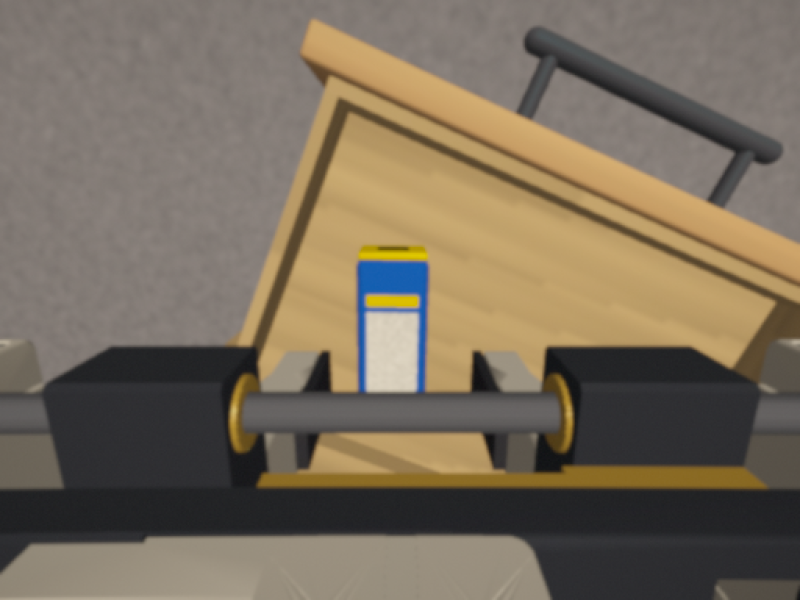

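The pack stands square between the jaws: socket top edge (360,255)-(427,255), jaws symmetrical about column 400. Checking the lengthwise position.

```bash
python3 - <<'E'
from h import *
import pickle
d=pickle.load(open('w3.pkl','rb'));T=np.array([.5904,-.0725]);x=np.array([-.874,-.485]);y=np.array([-.485,.874])
for u in[(359,261),(428,261),(359,390),(426,390)]:
    p=onz(d,np.array(u)*.64,.052)[:2]-T;print(u,p@x,p@y)
E
```

```text
(359, 261) 0.036329745406539875 -0.0187579635165136
(428, 261) 0.036282562696863134 0.014542550793724197
(359, 390) -0.03172061952788904 -0.020479318896443735
(426, 390) -0.03181332806980375 0.014538125322068508
```

>>> {"api": "servo_tool", "payload": {
  "targets": [
    {"angular": [0,0,0],"xyz": [-0.4,-0.2,2],"claw": 5.4},
    {"angular": [0,0,0],"xyz": [0,0,2],"claw": 5.4},
    {"angular": [0,0,0],"xyz": [0,0,2],"claw": 5.4},
    {"angular": [0,0,0],"xyz": [0,0,1.5],"claw": 5.4},
    {"angular": [0,0,0],"xyz": [0,0,0.4],"claw": 5.4},
    {"angular": [0,0,0],"xyz": [0,0,0],"claw": 5.4}
  ]
}}

```text
t: 9.7
eef_pos: [0.5975, -0.0716, 0.053]
ee_rot: [-3.141, 0.001, -2.633]
force: [-0.1, -0.1, -1.0]
width: 0.054
gripper_force: 0.0
```

>>> {"api": "servo_tool", "payload": {
  "targets": [
    {"angular": [0,0,0],"xyz": [0,0,0],"claw": 3},
    {"angular": [0,0,0],"xyz": [0,0,0],"claw": 3},
    {"angular": [0,0,0],"xyz": [0,0,0],"claw": 3},
    {"angular": [0,0,0],"xyz": [0,0,0],"claw": 3},
    {"angular": [0,0,0],"xyz": [0,0,0],"claw": 3}
  ],
  "force": 30
}}

```text
t: 10.2
eef_pos: [0.5977, -0.0718, 0.0527]
ee_rot: [-3.141, 0.002, -2.633]
force: [-0.8, 0.4, 6.7]
width: 0.0357
gripper_force: 30.0
```

>>> {"api": "servo_tool", "payload": {
  "targets": [
    {"angular": [0,0,0],"xyz": [0,0,-1],"claw": 3},
    {"angular": [0,0,0],"xyz": [0,0,-2],"claw": 3},
    {"angular": [0,0,0],"xyz": [0,0,-3],"claw": 3},
    {"angular": [0,0,0],"xyz": [0,0,-3],"claw": 3},
    {"angular": [0,0,0],"xyz": [0,0,-4],"claw": 3},
    {"angular": [0,0,0],"xyz": [0,0,-4],"claw": 3},
    {"angular": [0,0,0],"xyz": [0,0,-4],"claw": 3},
    {"angular": [0,0,0],"xyz": [0,0,-4],"claw": 3},
    {"angular": [0,0,0],"xyz": [0,0,0],"claw": 3}
  ]
}}

```text
t: 11.1
eef_pos: [0.5989, -0.0721, 0.3086]
ee_rot: [-3.137, 0.009, -2.633]
force: [-0.1, -1.4, -1.6]
width: 0.0356
gripper_force: 30.0
```

>>> {"api": "servo_tool", "payload": {
  "targets": [
    {"angular": [0,0,-7.8],"xyz": [0,0,0],"claw": 3},
    {"angular": [0,0,-7.8],"xyz": [0,0,0],"claw": 3},
    {"angular": [0,0,-7.8],"xyz": [0,0,0],"claw": 3},
    {"angular": [0,0,-7.8],"xyz": [0,0,0],"claw": 3},
    {"angular": [0,0,-7.8],"xyz": [0,0,0],"claw": 3},
    {"angular": [0,0,-7.8],"xyz": [0,0,0],"claw": 3},
    {"angular": [0,0,-7.7],"xyz": [0,0,0],"claw": 3},
    {"angular": [0,0,0],"xyz": [2,0,0],"claw": 3},
    {"angular": [0,0,0],"xyz": [2,0,0],"claw": 3},
    {"angular": [0,0,0],"xyz": [0,0,0],"claw": 3}
  ]
}}

```text
t: 12.1
eef_pos: [0.5914, -0.113, 0.3011]
ee_rot: [3.14, -0.0, -1.684]
force: [-0.5, 0.8, -1.9]
width: 0.0356
gripper_force: 30.0
```

```bash
python3 - <<'E'
from h import *
import pickle
D={n:grab(n) for n in('scene','side','wrist')};pickle.dump(D,open('d4.pkl','wb'))
a=D['scene']['color'][180:340,90:250];b=D['side']['color'][160:384,170:330]
im=np.hstack([cv2.resize(D['wrist']['color'],(440,330)),cv2.resize(a,(360,360),interpolation=3)[:330]])
im=cv2.resize(np.vstack([D['wrist']['color'][:, :]]),(512,384))
o=np.zeros((600,800,3),np.uint8);o[:384,:512]=im;o[:288,512:]=cv2.resize(a,(288,288),interpolation=3);o[200:,512:]=0
o[:288,512:]=cv2.resize(a,(288,288),interpolation=3);o[288:600,512:735]=cv2.resize(b,(223,312),interpolation=3)
cv2.imwrite('pics/d4.png',o)
s=monitor.get_state();print(s['t'],s['eef_pos'],s['ee_rot'],s['width'],s['q'])
E
```

```text
12.25 [ 0.59208838 -0.1113837   0.30128818] [ 3.14086633e+00  2.44023648e-04 -1.68313723e+00] 0.035846993949757114 [ 1.37786235e-01  2.11528541e-01 -7.17580981e-02 -4.33412782e-04
 -1.28815304e+00 -2.50006037e-01]
```

View pics/d4.png

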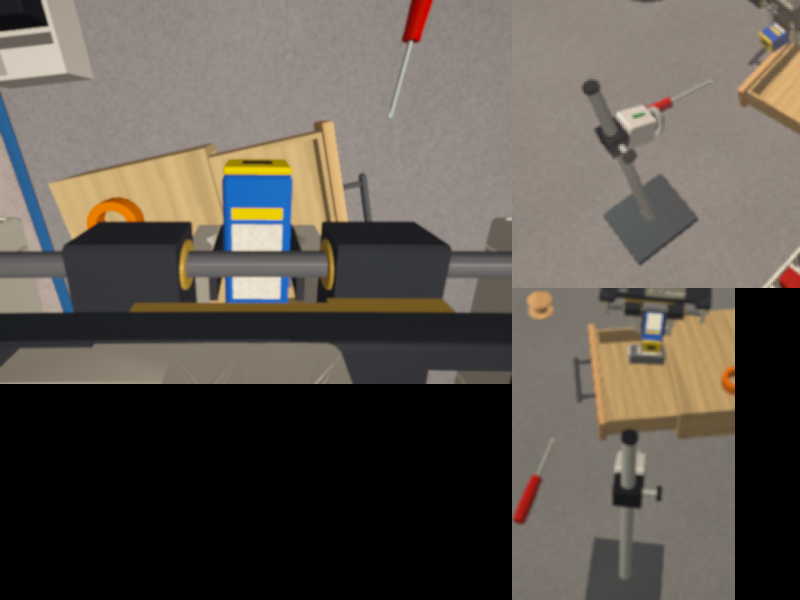

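Wrist view shows the pack held with the socket edge at (257,170); the lens is out of view. Scene/side crops show only the back and side of the head. Tilting and rising to bring the lens into the wrist view.

>>> {"api": "servo_tool", "payload": {
  "targets": [
    {"angular": [0,5,0],"xyz": [0,0,0],"claw": 3},
    {"angular": [0,5,0],"xyz": [0,0,0],"claw": 3},
    {"angular": [0,5,0],"xyz": [0,0,0],"claw": 3},
    {"angular": [0,5,0],"xyz": [0,0,0],"claw": 3},
    {"angular": [0,5,0],"xyz": [0,0,0],"claw": 3},
    {"angular": [0,0,0],"xyz": [1,0,-2.3],"claw": 3},
    {"angular": [0,0,0],"xyz": [1,0,-2.3],"claw": 3},
    {"angular": [0,0,0],"xyz": [1,0,-2.3],"claw": 3},
    {"angular": [0,0,0],"xyz": [1,0,-2.3],"claw": 3},
    {"angular": [0,0,0],"xyz": [1,0,-2.3],"claw": 3},
    {"angular": [0,0,0],"xyz": [1,0,-2.3],"claw": 3},
    {"angular": [0,0,0],"xyz": [0,0,0],"claw": 3}
  ]
}}

```text
t: 13.45
eef_pos: [0.5938, -0.1068, 0.4557]
ee_rot: [-3.135, -0.435, -1.684]
force: [0.1, -0.4, -1.8]
width: 0.0355
gripper_force: 30.0
```

```bash
python3 - <<'E'
from h import *
import pickle
D={n:grab(n) for n in('scene','side','wrist')};pickle.dump(D,open('d5.pkl','wb'))
cv2.imwrite('pics/d5.png',cv2.resize(D['wrist']['color'],(800,600),interpolation=3))
s=monitor.get_state();print(s['t'],s['eef_pos'],s['ee_rot'],s['width'],s['q'])
E
```

```text
13.6 [ 0.59266186 -0.10700172  0.45106297] [ 3.14061135 -0.43579535 -1.68164935] 0.03569944554676084 [ 0.36455773  0.19364494  0.0070606   0.38435923 -1.59334784 -0.5076823 ]
```

View pics/d5.png

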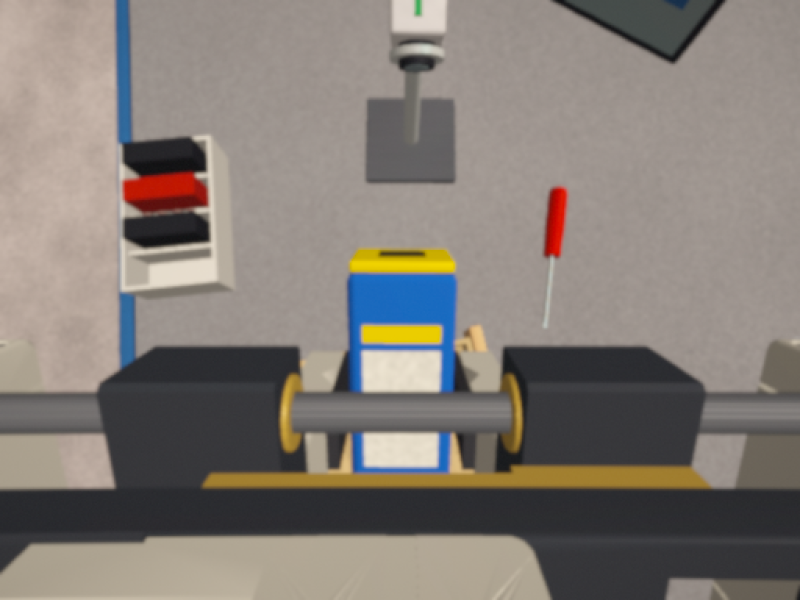

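Wrist view: head with ring (417,48) and black barrel end at (416,64); stand base corners (366,182), (455,182), (454,98), (368,98), parallel to the image, so the heading is right. Pack's socket top edge (350-456,272).

```bash
python3 - <<'E'
from h import *
import pickle
D=pickle.load(open('d5.pkl','rb'));w=D['wrist'];s=.64
B=np.array([onz(w,np.array(u)*s,.012) for u in[(366,182),(455,182),(454,98),(368,98)]]);print(B.round(4),B.mean(0))
for e in(B[1]-B[0],B[2]-B[3],B[0]-B[3],B[1]-B[2]):print(np.linalg.norm(e),np.degrees(np.arctan2(e[1],e[0])))
D0=pickle.load(open('d0.pkl','rb'))
print('ring',tri([(w,np.array((417,48))*s),(D0['scene'],(171.5,247.5))]))
u=np.array([.11,.994,0])
for c in(B.mean(0),np.array([.5414,-.4544,.012]),np.array([.545,-.456,.012])):
  for px in((416,61),(416,66)):
    o,v=ray(w,np.array(px)*s); k=((c+.075*u-o)@u)/(v@u);p=o+k*v;print(c[:2],px,p,'lateral',(p-c)@np.array([.994,-.11,0]))
# pack check
st=monitor.get_state();R=Ro.from_euler('xyz',st['ee_rot']).as_matrix();T=st['eef_pos']
for px in((350,272),(456,272),(352,468),(448,468)):
    o,v=ray(w,np.array(px)*s); 
    ol,vl=R.T@(o-T),R.T@v
    for zt in(.0,-.003):print(px,zt,(ol+vl*(zt-ol[2])/vl[2]).round(4))
E
```

```text
[[ 0.6111 -0.3921  0.012 ]
 [ 0.4849 -0.3779  0.012 ]
 [ 0.4693 -0.5079  0.012 ]
 [ 0.5951 -0.5221  0.012 ]] [ 0.54008769 -0.44998706  0.012     ]
0.1269900799374278 173.57780895683632
0.12663715460108607 173.56351071727389
0.13104055077765905 83.00079042683888
0.13100587015148646 83.15499819024716
ring (array([ 0.55217716, -0.3863026 ,  0.26422179]), [np.float64(0.005586456825384444), np.float64(0.0055864568253842384)])
[ 0.54008769 -0.44998706] (416, 61) [ 0.55004055 -0.3756255   0.26759162] lateral 0.0017133703804985939
[ 0.54008769 -0.44998706] (416, 66) [ 0.54983197 -0.37560242  0.26152113] lateral 0.0015035055017714315
[ 0.5414 -0.4544] (416, 61) [ 0.54936007 -0.37981792  0.26219308] lateral -0.00029171657968860053
[ 0.5414 -0.4544] (416, 66) [ 0.54914815 -0.37979446  0.25602531] lateral -0.0005049446637558862
[ 0.545 -0.456] (416, 61) [ 0.54916848 -0.38099832  0.26067308] lateral -0.004106715004080616
[ 0.545 -0.456] (416, 66) [ 0.54895562 -0.38097477  0.25447792] lateral -0.004320890024864955
(350, 272) 0.0 [ 0.0435 -0.0165  0.    ]
(350, 272) -0.003 [ 0.0442 -0.0162 -0.003 ]
(456, 272) 0.0 [0.0435 0.0168 0.    ]
(456, 272) -0.003 [ 0.0441  0.0164 -0.003 ]
(352, 468) 0.0 [-0.0277 -0.018   0.    ]
(352, 468) -0.003 [-0.0255 -0.0176 -0.003 ]
(448, 468) 0.0 [-0.0277  0.0162  0.    ]
(448, 468) -0.003 [-0.0255  0.0159 -0.003 ]
```

>>> {"api": "servo_tool", "payload": {
  "targets": [
    {"angular": [0,0,0],"xyz": [-1,0.1,1],"claw": 3},
    {"angular": [0,0,0],"xyz": [-1,0.1,2],"claw": 3},
    {"angular": [0,0,0],"xyz": [-1,0.1,3],"claw": 3},
    {"angular": [0,0,0],"xyz": [-0.5,0.1,3],"claw": 3},
    {"angular": [0,0,0],"xyz": [0,0.1,3],"claw": 3},
    {"angular": [0,0,0],"xyz": [0,0.1,3],"claw": 3},
    {"angular": [0,0,0],"xyz": [0,0.1,3],"claw": 3},
    {"angular": [0,0,0],"xyz": [0,0.1,3],"claw": 3},
    {"angular": [0,0,0],"xyz": [0,0.1,3],"claw": 3},
    {"angular": [0,0,0],"xyz": [0,0.1,2],"claw": 3},
    {"angular": [0,0,0],"xyz": [0,0.1,1.4],"claw": 3},
    {"angular": [0,0,0],"xyz": [0,0,0],"claw": 3},
    {"angular": [0,0,0],"xyz": [0,0,0],"claw": 3}
  ]
}}

```text
t: 14.9
eef_pos: [0.572, -0.1898, 0.1882]
ee_rot: [3.14, -0.437, -1.682]
force: [0.6, 0.1, -1.5]
width: 0.0359
gripper_force: 30.0
```

```bash
python3 - <<'E'
from h import *
s=monitor.get_state();R=Ro.from_euler('xyz',s['ee_rot']).as_matrix()
print(s['t'],s['eef_pos'],s['ee_rot'],s['width'],s['q'],R.T@(np.array([.5664,-.2343,.2091])-s['eef_pos']))
E
```

```text
14.9 [ 0.5720413  -0.18980808  0.18816083] [ 3.13991373 -0.43676842 -1.68190058] 0.03585134339365113 [ 0.22159162  0.29368472 -0.49306549  0.49546374 -0.99689355 -0.65039537] [ 4.94909138e-02  6.73441139e-04 -3.11664665e-06]
```

>>> {"api": "servo_tool", "payload": {
  "targets": [
    {"angular": [0,0,0],"xyz": [1,0.1,0],"claw": 3},
    {"angular": [0,0,0],"xyz": [1,0,0],"claw": 3},
    {"angular": [0,0,0],"xyz": [1,0,0],"claw": 3},
    {"angular": [0,0,0],"xyz": [1,0,0],"claw": 3},
    {"angular": [0,0,0],"xyz": [0.5,0,0],"claw": 3},
    {"angular": [0,0,0],"xyz": [0.4,0,0],"claw": 3},
    {"angular": [0,0,0],"xyz": [0,0,0],"claw": 3},
    {"angular": [0,0,0],"xyz": [0,0,0],"claw": 3}
  ]
}}

```text
t: 15.7
eef_pos: [0.5666, -0.234, 0.2095]
ee_rot: [3.141, -0.436, -1.683]
force: [0.1, -0.8, -1.7]
width: 0.0355
gripper_force: 30.0
```

```bash
python3 - <<'E'
from h import *
import pickle
s=monitor.get_state();R=Ro.from_euler('xyz',s['ee_rot']).as_matrix();T=s['eef_pos']
print(s['t'],T,s['ee_rot'],s['width'],s['gripper_force'],R.T@(np.array([.5664,-.2343,.2091])-T))
D={n:grab(n) for n in('scene','side','wrist')};pickle.dump(D,open('d6.pkl','wb'))
# overlay predicted pack corners and axis
P=[T+R@np.array(p) for p in[(.0435,-.018,.0007),(.0435,.018,.0007),(.0435,.018,.0307),(.0435,-.018,.0307),(.0435,0,.0157),(.1535,0,.0157),(-.0405,.018,.0007),(-.0405,.018,.0307)]]
o=np.zeros((600,800,3),np.uint8)
for n,(r,c),x0 in(('scene',(200,130),0),('side',(215,190),400)):
    d=D[n];a=cv2.resize(d['color'][r:r+120,c:c+80],(400,600),interpolation=3)
    L=np.array([c,r])
    for X in P+[np.array([.5495,-.379,.26])]:
        q=(proj(d,X)-L+.5)*5; cv2.circle(a,tuple(int(v) for v in q),2,(0,255,0) if X is not P[5] else (255,0,255),-1)
    o[:,x0:x0+400]=a
cv2.imwrite('pics/d6.png',o)
E
```

```text
15.7 [ 0.56657541 -0.2339579   0.20945561] [ 3.14147879 -0.43630936 -1.68269493] 0.03551841135012809 29.973282516002655 [0.00017559 0.00013606 0.00047425]
```

View pics/d6.png

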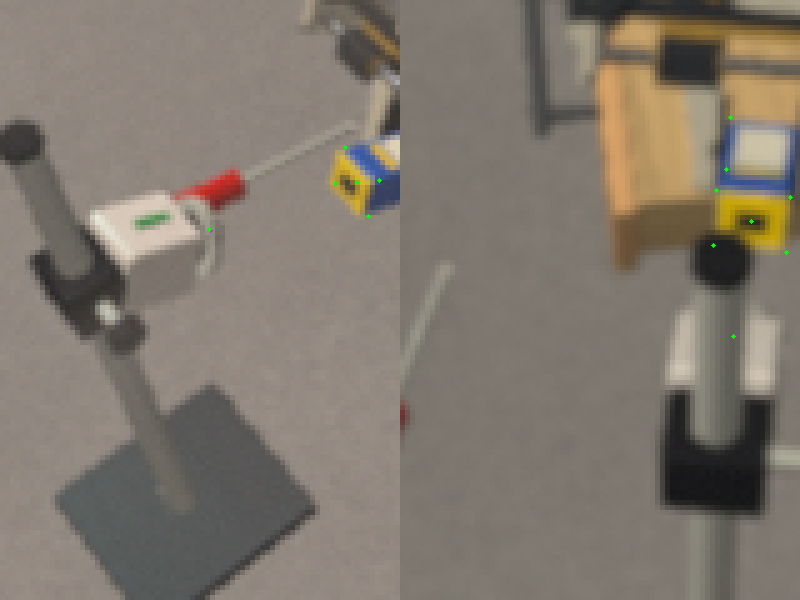

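The overlay matches: predicted pack corners fall on the pack in both views (socket centre at about (357,182) left, (751,221) right), the lens point falls on the ring's end of the head, and the drawer is still out. Handing in.

```bash
python3 -c "
from h import *
s=monitor.get_state();print(s['t'],abs(s['qd']).max());print(order.job_done())"
```

```text
15.85 0.0021762034061828155
the job is handed in; nothing more can be done
None
```

The drawer is out at its stop. The gripper is holding the blue pack still, with its label up and its socket end square to the lens, about 11 cm from the glass by my estimate (a few mm uncertainty). I handed the job in at 15.85 s; no verdict was returned.

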